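# Lay out the weighing and cancelling place in the post room

## Task

Get the post counter ready: set the larger carton flat in the middle of the scale's platform and the smaller carton centred on top of it, both lying square with the platform. Lay the ink pad flat on the table midway between the scale's platform and the cancelling mat, in line with their centres, and stand the round date stamp upright in the middle of the ink pad. Do not shift or tip the oblong stamp or the tape roll, and let go of everything.

Things in the scene. Friction and masses are not known exactly. Their poses are not given: they have to be found in the camera images.
- carton_mid (a point): Larger brown cardboard carton with a tape strip along its length and a white label on top: 96 (x) x 64 (y) x 48 mm high, 0.18 to 0.35 kg, stiff, lying on the table; z up, origin at its centre, half-way up.
- box_mid (a point): Smaller brown cardboard carton, taped and labelled likewise: 70 (x) x 50 (y) x 34 mm high, 0.08 to 0.17 kg; z up, origin at its centre, half-way up.
- pad_mid (a point): Ink pad: a flat dark steel tin with black felt on top, 90 (x) x 60 (y) x 20 mm high, solid and level on top; z up, origin at its centre, half-way up.
- stamp_mid (a point): Round date stamp, standing: round brass foot 36 mm in diameter and 14 mm high, thin steel neck, dark wooden knob 30 mm in diameter from 52 to 74 mm above its underside (grip it there), 82 mm high in all; z up, origin on its axis, half-way up (41 mm above its underside).
- scale_top (a point): Centre of the top face of the parcel scale's square steel platform, 136 x 136 mm, 36 mm above the table; z up, x away from the robot towards the scale's small upright display (stands 85 to 105 mm beyond the centre, 70 mm high), y along its front edge. The grey housing is 150 mm wide. The scale is fixed; its platform does not sink.
- mat_mid (a point): Centre of the top of the cancelling mat: a thin green and black rubber mat, 100 (x) x 150 (y) mm, 3 mm thick, fixed to the table. It lies in line with the scale along the scale's y, to the left or to the right of it, 390 mm from centre to centre.
- oblong_mid (a point): Bystander: oblong stamp, with the same steel neck and dark wooden knob as the date stamp but a pale rectangular foot 64 (x) x 26 (y) mm; 82 mm high; z up, origin at its centre, half-way up. To be left alone.
- tape_mid (a point): Bystander: roll of amber packing tape lying flat, 84 mm across, 36 mm high; z up, origin at its centre, half-way up. To be left alone.
Not all that is in view belongs to the job. Leave any orange look-alike of the part that bears pad_mid alone.

How it is judged (in metres and radians):
At the end, for the whole second after the job is handed in: Carton on platform and smaller carton on it: centres within 15 mm, flat, square with the platform within 0.2 rad. Ink pad flat on the table, under 210 mm from the centres of platform and mat, within 20 mm of the platform's y axis. Date stamp upright (0.1 rad) on the pad, within 15 mm. All at rest (horizontal distance between carton_mid and scale_top below 0.015 m and z of carton_mid in the frame of scale_top between 0.018 and 0.03 m and angle between each of carton_mid, box_mid, pad_mid, stamp_mid's own z axis and vertical below 0.1 rad and (angle between the x axis of carton_mid and the x axis of scale_top, either way round below 0.2 rad or angle between the x axis of carton_mid and the y axis of scale_top, either way round below 0.2 rad) and horizontal distance between box_mid and carton_mid below 0.015 m and z of box_mid in the frame of carton_mid between 0.035 and 0.047 m and (angle between the x axis of box_mid and the x axis of scale_top, either way round below 0.2 rad or angle between the x axis of box_mid and the y axis of scale_top, either way round below 0.2 rad) and horizontal distance between pad_mid and scale_top below 0.21 m and horizontal distance between pad_mid and mat_mid below 0.21 m and x of pad_mid in the frame of scale_top between -0.02 and 0.02 m and height (world z) of pad_mid below 0.014 m and horizontal distance between stamp_mid and pad_mid below 0.015 m and z of stamp_mid in the frame of pad_mid between 0.045 and 0.057 m and linear speed of each of carton, box, pad, stamp below 0.02 m/s and angular speed of each of carton, box, pad, stamp below 0.2 rad/s); the robot touches nothing.
It fails at once if the oblong stamp is shifted by more than 30 mm or tipped (distance of oblong_mid from where it was at the start of the episode above 0.03 m or angle between oblong_mid's own z axis and vertical above 0.5 rad).
It fails at once if the tape roll is shifted by more than 30 mm or tipped (distance of tape_mid from where it was at the start of the episode above 0.03 m or angle between tape_mid's own z axis and vertical above 0.5 rad).
It also fails if it takes over 115 s, if anything falls off the work surface, if the arm or the gripper's body presses on something with over 40 N, if the wrist force passes 120 N, or if a joint passes its speed limit or range.

## Robot

A 6-joint arm with a two-finger parallel gripper is mounted at the origin on the work surface. World frame = base frame: x ahead of the robot, y to its left, z up, the work surface at z = 0. Lengths are in m, angles in degrees, forces in N, time in s.
With the tool pointing down it reaches from about 0.375 to 0.9 m from the base axis. Payload 3.1 kg.
Tool frame: the origin (TCP) lies at the very end of the fingers, on their centre line; the grasp point (between the pads) lies bot.grip_point_offset behind it (bot.grip_point_offset is the distance from the TCP to the grasp point, in m); z points along the fingers, y is the line along which they close (so a half turn about z gives the same grasp; the last joint's range is limited). The gripper opens to 87 mm and grips with 3 to 60 N. Pads are 19 mm wide; open, the fingers measure 117 mm over their backs; the gripper's body (75 mm by 190 mm) begins 51 mm behind the grasp point.
Start: joints at [-76.232, 30.224, 82.088, -0, 67.689, -10.227], TCP at [0.254, -0.571, 0.223] pointing down, gripper open.
Joint ranges: [-176.69, 176.69], [-43.24, 126.21], [12.49, 139.97], [-82, 262], [0, 151.66], [-163.58, 163.58]. Speed limits (degrees/s): [159.86, 159.86, 180, 180, 180, 180].

## Interface

Orientations are given as a 3x3 rotation matrix whose columns are the frame's x, y, z axes.
In Python, from rig import bot, viewer, ticket gives the robot as it stands.
- The arm moves only by the tool servo_tool, never from a script. Its argument "targets" is a list of rows, each an object with "offset": the shift along the tool's x, y, z in m, a list of three; "dr": the turn, a rotation vector about the tool's x, y, z in degrees, a list of three. In form: [{"offset": [x, y, z], "dr": [ax, ay, az]}, ...]. A call has 1 to 20 rows; each row is the pose to reach, as a shift and turn from the pose commanded when the call began, along the tool's axes at that moment; what a row does not reach only later rows make up. A row lasts 1/12 s, in which the tool goes at most 41.7 mm and 7.16 degrees, less where a joint would pass 70% of its speed; a pose out of reach is approached as far as the arm can. A call with a gripper value outside its range is refused whole. "gripper" is the gripper command: -1 is fully open, 1 is shut, values between are in proportion, set as the call begins (left out, the last holds). The fingers move at their own pace and stop on an object; the grip force is fixed at half the most. Time passes only in rows, so rows that repeat a pose let the fingers close. It gives the time, the measured TCP pose, the force, the opening and the grip force at its end, in the units of the state.
- bot.read_state(): the state, without advancing time (a new reading comes with each control period).
- viewer.capture(name): name is "scene" or "top"; returns a dict with "color" (400x640x3 uint8, red, green, blue), "camera_matrix" (3x3 intrinsics, pixels), "R" (3x3) and "t" (3): a world point X has camera coordinates R X + t. Camera axes: x right, y down, z forward; pixel columns grow to the right and rows downward; lengths in m; the calibration is good to about 2 mm. A picture is of the moment at which its call begins. There is no depth.
- ticket.hand_in(): hands the job in; it is judged then, once.
The state is a dict: "time_s": time; "joint_positions": joint angles; "qvel": joint speeds; "tau": joint torques, N m; "position": TCP position; "tcp_rot": TCP orientation; "force": force on the tool from outside, world axes, zero at the start; "moment": the same for the moment, N m; "opening": opening from 0.0 (shut) to 1.0 (fully open); "grasp_force": force on a finger pad.
Only numpy, scipy, OpenCV 4.12 (cv2) and the standard library are available. Lean on these libraries where they do the work, as an engineer would, in place of code of your own. Each camera call takes 0.05 s, during which the arm holds its last target. There are 200 camera calls.

## Working session

There is one attempt and no reset: what is moved stays moved. The work goes in short steps, Python scripts to look and compute and a tool call to move; the robot and the scene stay as the last step left them, time stands still between calls to the robot, and variables do not carry over. Pictures are saved under pics/ and viewed, at most 14 in all, crops included, and the job is handed in when it is done.

Besides the shell and the picture viewer there is one more tool, called after "Emit:" by a JSON object that holds its "method" and its "body". servo_tool: Moves the arm, as the interface text tells. Its arguments: {"type":"object","properties":{"targets":{"type":"array"},"gripper":{"type":"number"}},"required":["targets"]}

```bash
ls; mkdir -p pics
cat > h.py <<'E'
import numpy as np, cv2
from rig import bot, viewer, ticket
def shot(n,f):
    c=viewer.capture(n); cv2.imwrite('pics/'+f+'.png',c['color'][:,:,::-1]); np.savez('pics/'+f+'.npz',**c); return c
def px2w(c,uv,z):
    "world points at height z for pixels uv"
    K,R,t=[np.array(c[k]) for k in('camera_matrix','R','t')]
    d=(R.T@np.linalg.inv(K)@np.c_[np.atleast_2d(uv),np.ones(len(np.atleast_2d(uv)))].T).T
    o=-R.T@t
    return o+d*((z-o[2])/d[:,2])[:,None]
def w2px(c,X):
    p=np.array(c['camera_matrix'])@(np.array(c['R'])@np.atleast_2d(X).T+np.array(c['t']).reshape(3,1)); return (p[:2]/p[2]).T
E
python3 - <<'E'
from h import *
for n in('scene','top'):
    c=shot(n,n+'0'); print(n,-np.array(c['R']).T@c['t'],c['camera_matrix'])
print(bot.read_state(),bot.grip_point_offset)
E
```

```text
pics
scene [1.29219325 0.19840861 0.93358956] [[482.0547928    0.         319.89430727]
 [  0.         482.0547928  194.35297894]
 [  0.           0.           1.        ]]
top [0.26346167 0.0152627  1.33986407] [[507.9457305    0.         319.95439145]
 [  0.         507.9457305  199.12995305]
 [  0.           0.           1.        ]]
{'time_s': 0.1, 'joint_positions': array([-7.62320055e+01,  3.02733040e+01,  8.21499812e+01, -1.24204067e-03,
        6.76898498e+01, -1.02280262e+01]), 'qvel': array([-0.05215228, -0.22043798, -0.13647614, -0.00293772,  0.06955335,
        0.07199428]), 'tau': array([-6.44320717e-04, -4.40986276e+01, -1.77151108e+01,  6.34589698e-02,
        5.33910154e-02, -4.65954827e-05]), 'position': array([ 0.25402244, -0.57031511,  0.22166789]), 'tcp_rot': array([[ 9.13570430e-01,  4.06680255e-01, -4.89410298e-04],
       [ 4.06680415e-01, -9.13568487e-01,  1.91306983e-03],
       [ 3.30897899e-04, -1.94675761e-03, -9.99998050e-01]]), 'force': array([ 0.30795562, -0.08844405,  0.02744368]), 'moment': array([ 0.0360123 ,  0.05125176, -0.00996483]), 'grasp_force': 0.0, 'opening': 1.0004745239511281} 0.0187
```

View pics/top0.png

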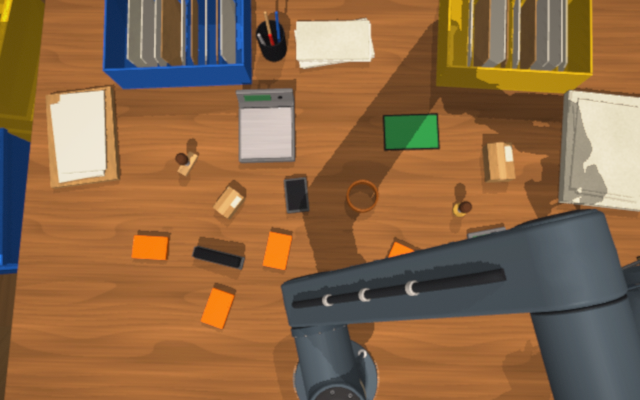

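View pics/scene0.png

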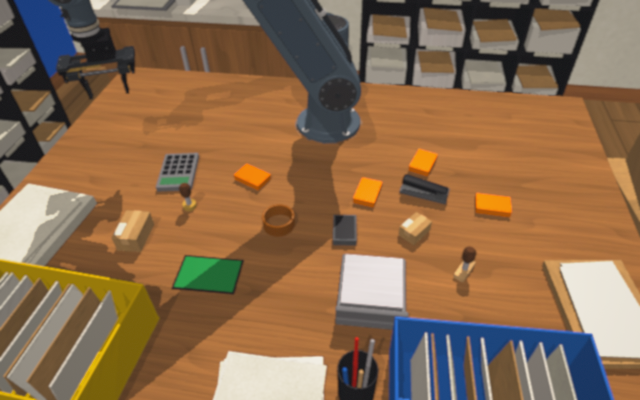

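Candidates, in top-view pixels:
- **Larger carton:** (500,160). The smaller one is at (229,202).
- **Ink pad:** the dark tin at (297,195). The orange look-alikes are at (150,247), (278,250), (218,307) and (400,248). The black stapler is at (218,257).
- **Date stamp:** (462,208), with the round brass foot. The oblong stamp is at (185,160), with the pale rectangular foot.
- **Other:** tape at (362,195), scale at (267,133), mat at (411,132).

I'll check these in one enlarged montage.

Run:
```python
from h import *
im=cv2.imread('pics/top0.png')
cs=[(500,160),(229,202),(297,195),(462,208),(267,128),(411,132)]
t=[]
for u,v in cs:
    h=33
    p=cv2.resize(im[v-h:v+h,u-h:u+h],(264,264),interpolation=cv2.INTER_CUBIC)
    t.append(p)
cv2.imwrite('pics/m0.png',np.vstack([np.hstack(t[:3]),np.hstack(t[3:])]))
```

```text
(no output)
```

View pics/m0.png

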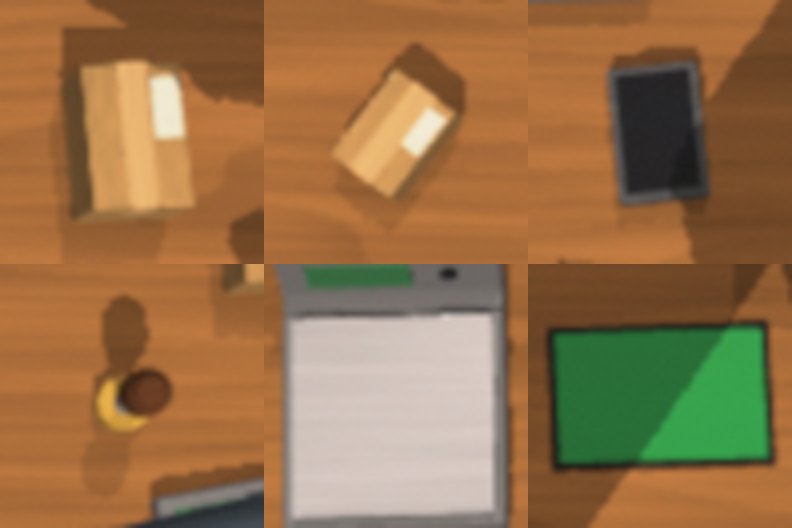

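The montage confirms the picks: large carton with tape strip and label, small carton turned about 35°, dark tin pad, brass round-foot stamp, scale and mat. Next, corners to world positions.

```bash
cat > m.py <<'E'
from h import *
c=dict(np.load('pics/top0.npz'))
T={'carton':((500,160),.048,[(82,65),(178,62),(193,207),(88,212)]),
'box':((229,202),.034,[(131,70),(196,112),(128,198),(68,155)]),
'pad':((297,195),.02,[(82,70),(167,62),(180,195),(92,204)]),
'scale':((267,128),.036,[(24,54),(230,48),(234,253),(24,257)]),
'mat':((411,132),.003,[(20,65),(240,57),(246,199),(26,204)])}
for k,(o,z,q) in T.items():
    uv=np.array(o)-33+(np.array(q)+.5)/4-.5
    P=px2w(c,uv,z)[:,:2]
    e=[np.linalg.norm(P[i]-P[(i+1)%4]) for i in range(4)]
    # yaw of mean of the edges 0->3 and 1->2 (reversed)
    d=(P[0]-P[3])+(P[1]-P[2])
    print(k,P.mean(0).round(4),'sides',np.round(e,3),'yaw',np.degrees(np.arctan2(d[1],d[0])).round(1))
for z,q in((.063,(147,129)),(.014,(123,139))):
    print('stamp',px2w(c,np.array((462,208))-33+(np.array(q)+.5)/4-.5,z).round(4))
for n,uv,z in(('oblong knob',(182,159),.063),('oblong foot',(188,163),.01),('tape',(362,195),.036)): print(n,px2w(c,uv,z).round(3))
E
python3 m.py
```

```text
carton [ 0.5592 -0.4176] sides [0.062 0.096 0.067 0.097] yaw 2.1
box [0.4431 0.2854] sides [0.052 0.071 0.049 0.069] yaw -35.4
pad [0.467  0.1098] sides [0.056 0.089 0.058 0.09 ] yaw 6.3
scale [0.6298 0.1939] sides [0.138 0.14  0.139 0.139] yaw 2.4
mat [ 0.6474 -0.1951] sides [0.149 0.099 0.147 0.097] yaw 1.9
stamp [[ 0.4355 -0.3209  0.063 ]]
stamp [[ 0.4353 -0.3181  0.014 ]]
oblong knob [[0.55  0.405 0.063]]
oblong foot [[0.551 0.404 0.01 ]]
tape [[ 0.466 -0.062  0.036]]
```

```bash
cat > go.py <<'E'
import sys
from h import *
from scipy.spatial.transform import Rotation as Ro
x,y,z,yaw=map(float,sys.argv[1:5])
s=bot.read_state(); R=s['tcp_rot']; p=s['position']
a=np.radians(yaw); G=np.array([[np.cos(a),np.sin(a),0],[np.sin(a),-np.cos(a),0],[0,0,-1]])
print('at',p.round(4),'yaw',np.degrees(np.arctan2(R[1,0],R[0,0])).round(2),'t',s['time_s'],'op',s['opening'].__round__(3))
print('offset',(R.T@(np.array([x,y,z])-p)).round(4),'dr',np.degrees(Ro.from_matrix(R.T@G).as_rotvec()).round(2))
E
python3 go.py .559 -.4176 .12 2.1
```

```text
at [ 0.254  -0.5703  0.2217] yaw 24.0 t 0.1 op 1.0
offset [ 0.3407 -0.0153  0.1018] dr [-0.11  0.   21.9 ]
```

Emit:
{"method": "servo_tool", "body": {"targets": [{"offset": [0.034, -0.0015, 0.01], "dr": [0, 0, 3]}, {"offset": [0.068, -0.003, 0.02], "dr": [0, 0, 6]}, {"offset": [0.102, -0.0045, 0.03], "dr": [0, 0, 9]}, {"offset": [0.136, -0.006, 0.04], "dr": [0, 0, 12]}, {"offset": [0.17, -0.0075, 0.05], "dr": [0, 0, 15]}, {"offset": [0.204, -0.009, 0.06], "dr": [0, 0, 18]}, {"offset": [0.238, -0.0105, 0.07], "dr": [0, 0, 20]}, {"offset": [0.272, -0.012, 0.08], "dr": [0, 0, 21.9]}, {"offset": [0.306, -0.0135, 0.09], "dr": [0, 0, 21.9]}, {"offset": [0.325, -0.015, 0.1], "dr": [0, 0, 21.9]}, {"offset": [0.341, -0.015, 0.102], "dr": [0, 0, 21.9]}, {"offset": [0.341, -0.015, 0.102], "dr": [0, 0, 21.9]}, {"offset": [0.341, -0.015, 0.102], "dr": [0, 0, 21.9]}, {"offset": [0.341, -0.015, 0.102], "dr": [0, 0, 21.9]}], "gripper": -1}}

```text
time_s: 1.27
position: [0.5587, -0.4196, 0.1211]
tcp_rot: [[0.999, 0.036, -0.0], [0.036, -0.999, -0.001], [-0.0, 0.001, -1.0]]
force: [-0.5, 0.7, 0.1]
opening: 0.998
grasp_force: 0.0
```

```bash
python3 go.py .559 -.4176 .012 2.1; python3 -c "
from h import *
im=shot('scene','s1')['color'][:,:,::-1]; cv2.imwrite('pics/s1c.png',cv2.resize(im[150:310,60:300],None,fx=3,fy=3,interpolation=cv2.INTER_CUBIC))"
```

```text
at [ 0.5587 -0.4196  0.1211] yaw 2.05 t 1.2667 op 0.998
offset [ 0.0004 -0.0021  0.1091] dr [ 0.04  0.02 -0.05]
```

View pics/s1c.png

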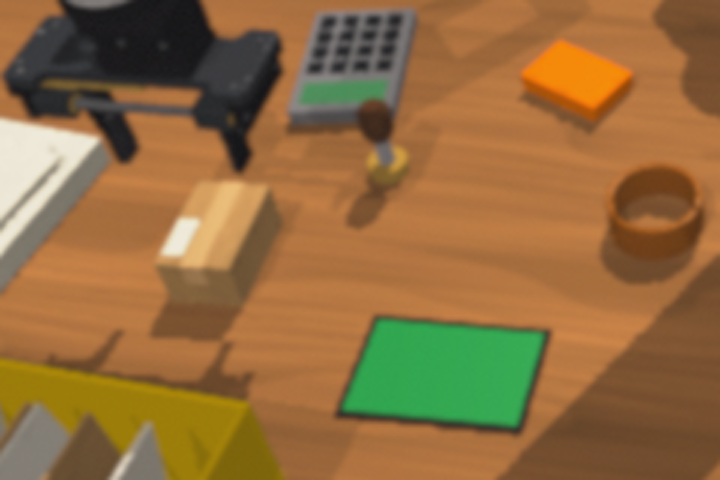

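The fingers hang above and astride the carton (crop 120,155 and 240,160). The stamp beside it is clear. Descending.

Emit:
{"method": "servo_tool", "body": {"targets": [{"offset": [0, -0.002, 0.02], "dr": [0, 0, 0]}, {"offset": [0, -0.002, 0.04], "dr": [0, 0, 0]}, {"offset": [0, -0.002, 0.06], "dr": [0, 0, 0]}, {"offset": [0, -0.002, 0.075], "dr": [0, 0, 0]}, {"offset": [0, -0.002, 0.09], "dr": [0, 0, 0]}, {"offset": [0, -0.002, 0.1], "dr": [0, 0, 0]}, {"offset": [0, -0.002, 0.106], "dr": [0, 0, 0]}, {"offset": [0, -0.002, 0.108], "dr": [0, 0, 0]}, {"offset": [0, -0.002, 0.108], "dr": [0, 0, 0]}, {"offset": [0, -0.002, 0.108], "dr": [0, 0, 0]}]}}

```text
time_s: 2.15
position: [0.56, -0.4171, 0.0134]
tcp_rot: [[0.999, 0.036, 0.001], [0.036, -0.999, -0.001], [0.001, 0.001, -1.0]]
force: [0.2, 0.1, 0.3]
opening: 0.999
grasp_force: 0.0
```

Emit:
{"method": "servo_tool", "body": {"targets": [{"offset": [0, 0, 0], "dr": [0, 0, 0]}, {"offset": [0, 0, 0], "dr": [0, 0, 0]}, {"offset": [0, 0, 0], "dr": [0, 0, 0]}, {"offset": [0, 0, 0], "dr": [0, 0, 0]}, {"offset": [0, 0, 0], "dr": [0, 0, 0]}, {"offset": [0, 0, 0], "dr": [0, 0, 0]}, {"offset": [0, 0, 0], "dr": [0, 0, 0]}, {"offset": [0, 0, 0], "dr": [0, 0, 0]}], "gripper": 1}}

```text
time_s: 2.82
position: [0.5599, -0.4173, 0.0131]
tcp_rot: [[0.999, 0.037, 0.001], [0.037, -0.999, -0.001], [0.001, 0.001, -1.0]]
force: [-0.3, -1.2, 1.5]
opening: 0.733
grasp_force: 29.9
```

Emit:
{"method": "servo_tool", "body": {"targets": [{"offset": [0, 0, -0.015], "dr": [0, 0, 0]}, {"offset": [0, 0, -0.04], "dr": [0, 0, 0]}, {"offset": [0, 0, -0.07], "dr": [0, 0, 0]}, {"offset": [0, 0, -0.1], "dr": [0, 0, 0]}, {"offset": [0, 0, -0.125], "dr": [0, 0, 0]}, {"offset": [0, 0, -0.14], "dr": [0, 0, 0]}, {"offset": [0, 0, -0.14], "dr": [0, 0, 0]}, {"offset": [0, 0, -0.14], "dr": [0, 0, 0]}]}}

```text
time_s: 3.48
position: [0.5594, -0.416, 0.1531]
tcp_rot: [[0.999, 0.037, 0.0], [0.037, -0.999, 0.0], [0.0, -0.0, -1.0]]
force: [-0.6, 0.0, -3.7]
opening: 0.735
grasp_force: 29.9
```

```bash
python3 go.py .63 .194 .15 2.5
```

```text
at [ 0.5594 -0.416   0.1531] yaw 2.1 t 3.4833 op 0.735
offset [ 0.0929 -0.607   0.0033] dr [-0.02 -0.02 -0.4 ]
```

Emit:
{"method": "servo_tool", "body": {"targets": [{"offset": [0.003, -0.02, 0], "dr": [0, 0, 0]}, {"offset": [0.008, -0.05, 0], "dr": [0, 0, 0]}, {"offset": [0.013, -0.085, 0], "dr": [0, 0, 0]}, {"offset": [0.019, -0.125, 0], "dr": [0, 0, 0]}, {"offset": [0.025, -0.165, 0], "dr": [0, 0, 0]}, {"offset": [0.031, -0.205, 0], "dr": [0, 0, 0]}, {"offset": [0.037, -0.245, 0], "dr": [0, 0, 0]}, {"offset": [0.044, -0.285, 0], "dr": [0, 0, 0]}, {"offset": [0.05, -0.325, 0], "dr": [0, 0, 0]}, {"offset": [0.056, -0.365, 0], "dr": [0, 0, 0]}, {"offset": [0.062, -0.405, 0], "dr": [0, 0, 0]}, {"offset": [0.068, -0.445, 0], "dr": [0, 0, 0]}, {"offset": [0.074, -0.485, 0], "dr": [0, 0, 0]}, {"offset": [0.08, -0.52, 0], "dr": [0, 0, 0]}, {"offset": [0.085, -0.555, 0], "dr": [0, 0, -0.4]}, {"offset": [0.089, -0.58, 0], "dr": [0, 0, -0.4]}, {"offset": [0.092, -0.6, 0], "dr": [0, 0, -0.4]}, {"offset": [0.093, -0.607, 0], "dr": [0, 0, -0.4]}, {"offset": [0.093, -0.607, 0], "dr": [0, 0, -0.4]}, {"offset": [0.093, -0.607, 0], "dr": [0, 0, -0.4]}]}}

```text
time_s: 5.15
position: [0.6289, 0.1928, 0.1508]
tcp_rot: [[0.999, 0.044, -0.004], [0.044, -0.999, -0.001], [-0.004, 0.001, -1.0]]
force: [-1.0, 0.4, -3.1]
opening: 0.73
grasp_force: 29.9
```

```bash
python3 go.py .63 .194 .050 2.5
```

```text
at [0.6289 0.1928 0.1508] yaw 2.53 t 5.15 op 0.73
offset [ 0.0015 -0.0013  0.1008] dr [0.07 0.22 0.03]
```

Emit:
{"method": "servo_tool", "body": {"targets": [{"offset": [0.001, -0.001, 0.02], "dr": [0, 0, 0]}, {"offset": [0.001, -0.001, 0.04], "dr": [0, 0, 0]}, {"offset": [0.001, -0.001, 0.055], "dr": [0, 0, 0]}, {"offset": [0.001, -0.001, 0.07], "dr": [0, 0, 0]}, {"offset": [0.001, -0.001, 0.08], "dr": [0, 0, 0]}, {"offset": [0.001, -0.001, 0.088], "dr": [0, 0, 0]}, {"offset": [0.001, -0.001, 0.094], "dr": [0, 0, 0]}, {"offset": [0.001, -0.001, 0.098], "dr": [0, 0, 0]}, {"offset": [0.001, -0.001, 0.1], "dr": [0, 0, 0]}, {"offset": [0.001, -0.001, 0.101], "dr": [0, 0, 0]}, {"offset": [0.001, -0.001, 0.101], "dr": [0, 0, 0]}, {"offset": [0.001, -0.001, 0.101], "dr": [0, 0, 0]}]}}

```text
time_s: 6.15
position: [0.6317, 0.1946, 0.0522]
tcp_rot: [[0.999, 0.044, 0.001], [0.044, -0.999, 0.0], [0.001, -0.0, -1.0]]
force: [0.7, 0.5, -3.1]
opening: 0.733
grasp_force: 29.9
```

Emit:
{"method": "servo_tool", "body": {"targets": [{"offset": [-0.001, 0, 0.001], "dr": [0, 0, 0]}, {"offset": [-0.001, 0, 0.002], "dr": [0, 0, 0]}, {"offset": [-0.001, 0, 0.003], "dr": [0, 0, 0]}, {"offset": [-0.001, 0, 0.003], "dr": [0, 0, 0]}, {"offset": [-0.001, 0, 0.003], "dr": [0, 0, 0]}]}}

```text
time_s: 6.57
position: [0.6303, 0.1945, 0.0491]
tcp_rot: [[0.999, 0.044, 0.0], [0.044, -0.999, 0.0], [0.0, -0.0, -1.0]]
force: [-1.9, -0.5, 1.6]
opening: 0.733
grasp_force: 29.9
```

Emit:
{"method": "servo_tool", "body": {"targets": [{"offset": [0, 0, 0], "dr": [0, 0, 0]}, {"offset": [0, 0, 0], "dr": [0, 0, 0]}, {"offset": [0, 0, 0], "dr": [0, 0, 0]}, {"offset": [0, 0, 0], "dr": [0, 0, 0]}, {"offset": [0, 0, 0], "dr": [0, 0, 0]}, {"offset": [0, 0, -0.03], "dr": [0, 0, 0]}, {"offset": [0, 0, -0.06], "dr": [0, 0, 0]}, {"offset": [0, 0, -0.1], "dr": [0, 0, 0]}, {"offset": [0, 0, -0.13], "dr": [0, 0, 0]}, {"offset": [0, 0, -0.13], "dr": [0, 0, 0]}], "gripper": -1}}

```text
time_s: 7.4
position: [0.6352, 0.1952, 0.1865]
tcp_rot: [[0.999, 0.044, 0.015], [0.044, -0.999, 0.002], [0.015, -0.001, -1.0]]
force: [0.7, 0.2, 0.9]
opening: 0.997
grasp_force: 0.0
```

```bash
python3 go.py .443 .2854 .12 144.6
```

```text
at [0.6352 0.1952 0.1865] yaw 2.5 t 7.4 op 0.997
offset [-0.1891 -0.0984  0.0637] dr [   1.04   -0.47 -142.09]
```

Emit:
{"method": "servo_tool", "body": {"targets": [{"offset": [-0.01, -0.005, 0], "dr": [0, 0, -7]}, {"offset": [-0.025, -0.013, 0], "dr": [0, 0, -14]}, {"offset": [-0.045, -0.023, 0], "dr": [0, 0, -21]}, {"offset": [-0.065, -0.034, 0], "dr": [0, 0, -28]}, {"offset": [-0.085, -0.044, 0], "dr": [0, 0, -35]}, {"offset": [-0.105, -0.055, 0], "dr": [0, 0, -42]}, {"offset": [-0.125, -0.065, 0], "dr": [0, 0, -49]}, {"offset": [-0.145, -0.075, 0], "dr": [0, 0, -56]}, {"offset": [-0.165, -0.086, 0], "dr": [0, 0, -63]}, {"offset": [-0.18, -0.094, 0], "dr": [0, 0, -70]}, {"offset": [-0.186, -0.097, 0.005], "dr": [0, 0, -77]}, {"offset": [-0.189, -0.098, 0.01], "dr": [0, 0, -84]}, {"offset": [-0.189, -0.098, 0.015], "dr": [0, 0, -91]}, {"offset": [-0.189, -0.098, 0.02], "dr": [0, 0, -98]}, {"offset": [-0.189, -0.098, 0.025], "dr": [0, 0, -105]}, {"offset": [-0.189, -0.098, 0.03], "dr": [0, 0, -112]}, {"offset": [-0.189, -0.098, 0.035], "dr": [0, 0, -119]}, {"offset": [-0.189, -0.098, 0.04], "dr": [0, 0, -126]}, {"offset": [-0.189, -0.098, 0.045], "dr": [0, 0, -133]}, {"offset": [-0.189, -0.098, 0.05], "dr": [0, 0, -140]}]}}

```text
time_s: 9.07
position: [0.4371, 0.284, 0.1281]
tcp_rot: [[-0.797, 0.604, -0.0], [0.604, 0.797, -0.0], [0.0, -0.0, -1.0]]
force: [0.2, 0.5, -0.1]
opening: 1.001
grasp_force: 0.0
```

Emit:
{"method": "servo_tool", "body": {"targets": [{"offset": [0, 0, 0], "dr": [0, 0, -2]}, {"offset": [0, 0, 0], "dr": [0, 0, -2]}, {"offset": [0, 0, 0], "dr": [0, 0, -2]}]}}

```text
time_s: 9.32
position: [0.4371, 0.2841, 0.1284]
tcp_rot: [[-0.813, 0.582, -0.0], [0.582, 0.813, -0.0], [0.0, -0.0, -1.0]]
force: [0.6, 0.2, -0.7]
opening: 1.0
grasp_force: 0.0
```

```bash
python3 go.py .443 .2854 .01 144.6; python3 -c "
from h import *
shot('top','t2');im=shot('scene','s2')['color'][:,:,::-1]; cv2.imwrite('pics/s2c.png',cv2.resize(im[150:330,310:520],None,fx=3,fy=3,interpolation=cv2.INTER_CUBIC))"
```

```text
at [0.4371 0.2841 0.1284] yaw 144.42 t 9.3167 op 1.0
offset [-0.004   0.0045  0.1183] dr [-0.01 -0.01 -0.18]
```

View pics/s2c.png

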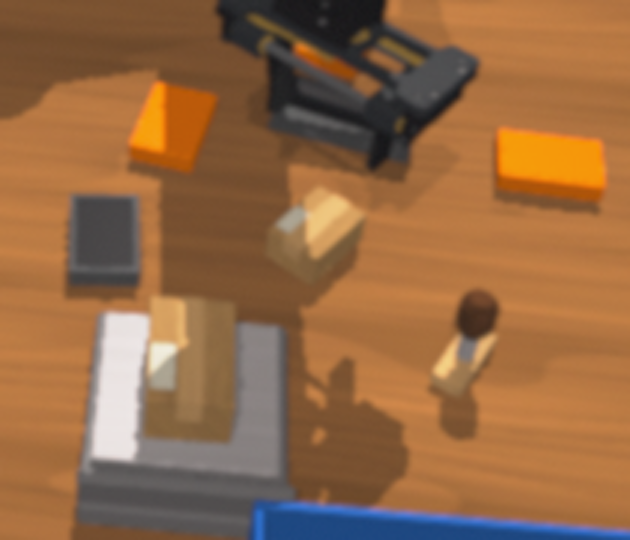

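The carton lies flat and square on the platform (crop 190,370). The box ahead of the gripper (315,230) is unmoved. Descending on it.

Emit:
{"method": "servo_tool", "body": {"targets": [{"offset": [-0.004, 0.0045, 0.02], "dr": [0, 0, 0]}, {"offset": [-0.004, 0.0045, 0.04], "dr": [0, 0, 0]}, {"offset": [-0.004, 0.0045, 0.06], "dr": [0, 0, 0]}, {"offset": [-0.004, 0.0045, 0.08], "dr": [0, 0, 0]}, {"offset": [-0.004, 0.0045, 0.1], "dr": [0, 0, 0]}, {"offset": [-0.004, 0.0045, 0.112], "dr": [0, 0, 0]}, {"offset": [-0.004, 0.0045, 0.12], "dr": [0, 0, 0]}, {"offset": [-0.004, 0.0045, 0.121], "dr": [0, 0, 0]}, {"offset": [-0.004, 0.0045, 0.121], "dr": [0, 0, 0]}, {"offset": [-0.004, 0.0045, 0.121], "dr": [0, 0, 0]}]}}

```text
time_s: 10.25
position: [0.4436, 0.2857, 0.0082]
tcp_rot: [[-0.814, 0.581, 0.001], [0.581, 0.814, 0.0], [-0.001, 0.001, -1.0]]
force: [0.6, 0.2, 0.6]
opening: 0.999
grasp_force: 0.0
```

Emit:
{"method": "servo_tool", "body": {"targets": [{"offset": [0, 0, 0], "dr": [0, 0, 0]}, {"offset": [0, 0, 0], "dr": [0, 0, 0]}, {"offset": [0, 0, 0], "dr": [0, 0, 0]}, {"offset": [0, 0, 0], "dr": [0, 0, 0]}, {"offset": [0, 0, 0], "dr": [0, 0, 0]}, {"offset": [0, 0, 0], "dr": [0, 0, 0]}, {"offset": [0, 0, 0], "dr": [0, 0, 0]}, {"offset": [0, 0, 0], "dr": [0, 0, 0]}, {"offset": [0, 0, 0], "dr": [0, 0, 0]}], "gripper": 1}}

```text
time_s: 11.0
position: [0.4434, 0.2857, 0.0077]
tcp_rot: [[-0.814, 0.581, 0.001], [0.581, 0.814, 0.0], [-0.0, 0.001, -1.0]]
force: [0.2, 1.4, 1.2]
opening: 0.575
grasp_force: 30.0
```

Emit:
{"method": "servo_tool", "body": {"targets": [{"offset": [0, 0, -0.015], "dr": [0, 0, 0]}, {"offset": [0, 0, -0.04], "dr": [0, 0, 0]}, {"offset": [0, 0, -0.075], "dr": [0, 0, 0]}, {"offset": [0, 0, -0.11], "dr": [0, 0, 0]}, {"offset": [0, 0, -0.145], "dr": [0, 0, 0]}, {"offset": [0, 0, -0.175], "dr": [0, 0, 0]}, {"offset": [0, 0, -0.19], "dr": [0, 0, 0]}, {"offset": [0, 0, -0.19], "dr": [0, 0, 0]}, {"offset": [0, 0, -0.19], "dr": [0, 0, 0]}]}}

```text
time_s: 11.75
position: [0.4427, 0.2853, 0.1976]
tcp_rot: [[-0.814, 0.581, 0.0], [0.581, 0.814, 0.0], [-0.0, 0.0, -1.0]]
force: [-0.4, 0.2, -1.7]
opening: 0.572
grasp_force: 30.0
```

```bash
python3 go.py .6297 .1943 .18 182.5;python3 -c "
from h import *
im=shot('top','t3')['color'][:,:,::-1]; cv2.imwrite('pics/t3c.png',cv2.resize(im[80:280,160:400],None,fx=3,fy=3,interpolation=cv2.INTER_CUBIC))"
```

```text
at [0.4427 0.2853 0.1976] yaw 144.49 t 11.75 op 0.572
offset [-0.2051  0.0346  0.0177] dr [ 1.000e-02  2.000e-02 -3.801e+01]
```

View pics/t3c.png

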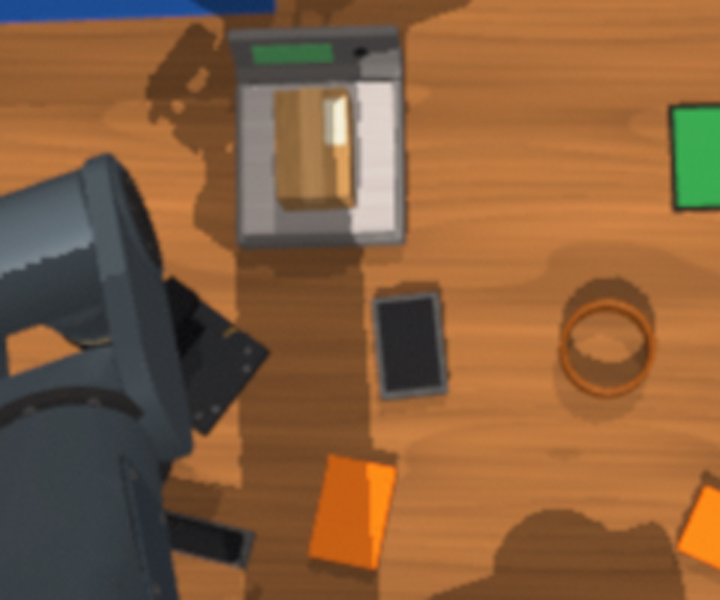

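```bash
python3 -c "
from h import *
c=dict(np.load('pics/t3.npz'))
q=np.array([(277,91),(352,87),(355,207),(281,211)])
P=px2w(c,np.array([160,80])+(q+.5)/3-.5,.084);print(P,P.mean(0))
q=np.array([(238,82),(401,79),(404,236),(240,238)])
P=px2w(c,np.array([160,80])+(q+.5)/3-.5,.036);print(P.mean(0))"
```

```text
[[0.6760476  0.22438652 0.084     ]
 [0.680284   0.16003594 0.084     ]
 [0.57487293 0.15433352 0.084     ]
 [0.57062374 0.21707251 0.084     ]] [0.62545707 0.18895712 0.084     ]
[0.63067556 0.19138386 0.036     ]
```

Emit:
{"method": "servo_tool", "body": {"targets": [{"offset": [-0.01, 0.002, 0], "dr": [0, 0, -3]}, {"offset": [-0.03, 0.005, 0], "dr": [0, 0, -7]}, {"offset": [-0.055, 0.009, 0], "dr": [0, 0, -12]}, {"offset": [-0.085, 0.014, 0], "dr": [0, 0, -17]}, {"offset": [-0.115, 0.019, 0], "dr": [0, 0, -22]}, {"offset": [-0.145, 0.024, 0], "dr": [0, 0, -27]}, {"offset": [-0.17, 0.029, 0], "dr": [0, 0, -32]}, {"offset": [-0.19, 0.032, 0], "dr": [0, 0, -36]}, {"offset": [-0.202, 0.034, 0.005], "dr": [0, 0, -38]}, {"offset": [-0.205, 0.035, 0.01], "dr": [0, 0, -38]}, {"offset": [-0.205, 0.035, 0.015], "dr": [0, 0, -38]}, {"offset": [-0.205, 0.035, 0.018], "dr": [0, 0, -38]}, {"offset": [-0.205, 0.035, 0.018], "dr": [0, 0, -38]}, {"offset": [-0.205, 0.035, 0.018], "dr": [0, 0, -38]}]}}

```text
time_s: 12.97
position: [0.6287, 0.1955, 0.1787]
tcp_rot: [[-0.999, -0.044, -0.002], [-0.044, 0.999, -0.0], [0.002, -0.0, -1.0]]
force: [-0.4, 0.7, -1.0]
opening: 0.572
grasp_force: 30.0
```

```bash
python3 go.py .6297 .1943 .092 182.5
```

```text
at [0.6287 0.1955 0.1787] yaw -177.47 t 12.9667 op 0.572
offset [-0.0012 -0.0013  0.0867] dr [-0.   -0.14  0.03]
```

Emit:
{"method": "servo_tool", "body": {"targets": [{"offset": [-0.001, -0.002, 0.02], "dr": [0, 0, 0]}, {"offset": [-0.001, -0.002, 0.04], "dr": [0, 0, 0]}, {"offset": [-0.001, -0.002, 0.055], "dr": [0, 0, 0]}, {"offset": [-0.001, -0.002, 0.067], "dr": [0, 0, 0]}, {"offset": [-0.001, -0.002, 0.076], "dr": [0, 0, 0]}, {"offset": [-0.001, -0.002, 0.082], "dr": [0, 0, 0]}, {"offset": [-0.001, -0.002, 0.086], "dr": [0, 0, 0]}, {"offset": [-0.001, -0.002, 0.087], "dr": [0, 0, 0]}, {"offset": [-0.001, -0.002, 0.088], "dr": [0, 0, 0]}, {"offset": [-0.001, -0.002, 0.088], "dr": [0, 0, 0]}, {"offset": [-0.001, -0.002, 0.088], "dr": [0, 0, 0]}]}}

```text
time_s: 13.88
position: [0.6318, 0.193, 0.0922]
tcp_rot: [[-0.999, -0.043, 0.001], [-0.043, 0.999, 0.0], [-0.001, 0.0, -1.0]]
force: [-0.2, -0.6, -0.6]
opening: 0.574
grasp_force: 30.0
```

Emit:
{"method": "servo_tool", "body": {"targets": [{"offset": [0.001, 0, 0], "dr": [0, 0, 0]}, {"offset": [0.001, 0, 0.0005], "dr": [0, 0, 0]}, {"offset": [0.001, 0, 0.001], "dr": [0, 0, 0]}, {"offset": [0.001, 0, 0.001], "dr": [0, 0, 0]}]}}

```text
time_s: 14.22
position: [0.6305, 0.1929, 0.0917]
tcp_rot: [[-0.999, -0.044, 0.001], [-0.044, 0.999, 0.0], [-0.001, 0.0, -1.0]]
force: [-1.5, -0.8, 4.6]
opening: 0.574
grasp_force: 30.0
```

Emit:
{"method": "servo_tool", "body": {"targets": [{"offset": [0, 0, 0], "dr": [0, 0, 0]}, {"offset": [0, 0, 0], "dr": [0, 0, 0]}, {"offset": [0, 0, 0], "dr": [0, 0, 0]}, {"offset": [0, 0, 0], "dr": [0, 0, 0]}, {"offset": [0, 0, 0], "dr": [0, 0, 0]}, {"offset": [0, 0, 0], "dr": [0, 0, 0]}, {"offset": [0, 0, -0.03], "dr": [0, 0, 0]}, {"offset": [0, 0, -0.06], "dr": [0, 0, 0]}, {"offset": [0, 0, -0.09], "dr": [0, 0, 0]}, {"offset": [0, 0, -0.1], "dr": [0, 0, 0]}, {"offset": [0, 0, -0.1], "dr": [0, 0, 0]}, {"offset": [0, 0, -0.1], "dr": [0, 0, 0]}], "gripper": -1}}

```text
time_s: 15.22
position: [0.6301, 0.1928, 0.1904]
tcp_rot: [[-0.999, -0.044, 0.0], [-0.044, 0.999, 0.0], [-0.0, 0.0, -1.0]]
force: [-0.8, -0.4, 0.1]
opening: 1.001
grasp_force: 0.0
```

```bash
python3 go.py .467 .1098 .15 186.3
```

```text
at [0.6301 0.1928 0.1904] yaw -177.51 t 15.2167 op 1.001
offset [ 0.1666 -0.0758  0.0404] dr [ 0.    0.01 -3.81]
```

Emit:
{"method": "servo_tool", "body": {"targets": [{"offset": [0.02, -0.009, 0], "dr": [0, 0, 0]}, {"offset": [0.05, -0.023, 0], "dr": [0, 0, -1]}, {"offset": [0.085, -0.039, 0], "dr": [0, 0, -2]}, {"offset": [0.12, -0.055, 0.01], "dr": [0, 0, -3]}, {"offset": [0.145, -0.066, 0.03], "dr": [0, 0, -3.8]}, {"offset": [0.16, -0.073, 0.06], "dr": [0, 0, -3.8]}, {"offset": [0.167, -0.076, 0.09], "dr": [0, 0, -3.8]}, {"offset": [0.167, -0.076, 0.1], "dr": [0, 0, -3.8]}, {"offset": [0.167, -0.076, 0.1], "dr": [0, 0, -3.8]}, {"offset": [0.167, -0.076, 0.1], "dr": [0, 0, -3.8]}]}}

```text
time_s: 16.05
position: [0.4654, 0.1096, 0.0889]
tcp_rot: [[-0.994, -0.109, -0.004], [-0.109, 0.994, 0.0], [0.004, 0.001, -1.0]]
force: [-0.1, -0.9, -0.2]
opening: 1.0
grasp_force: 0.0
```

```bash
python3 go.py .467 .1098 .004 186.3;python3 -c "
from h import *
im=shot('scene','s4')['color'][:,:,::-1]; cv2.imwrite('pics/s4c.png',cv2.resize(im[160:340,270:480],None,fx=3,fy=3,interpolation=cv2.INTER_CUBIC))"
```

```text
at [0.4654 0.1096 0.0889] yaw -173.72 t 16.05 op 1.0
offset [-0.002   0.      0.0849] dr [ 0.03 -0.25 -0.02]
```

View pics/s4c.png

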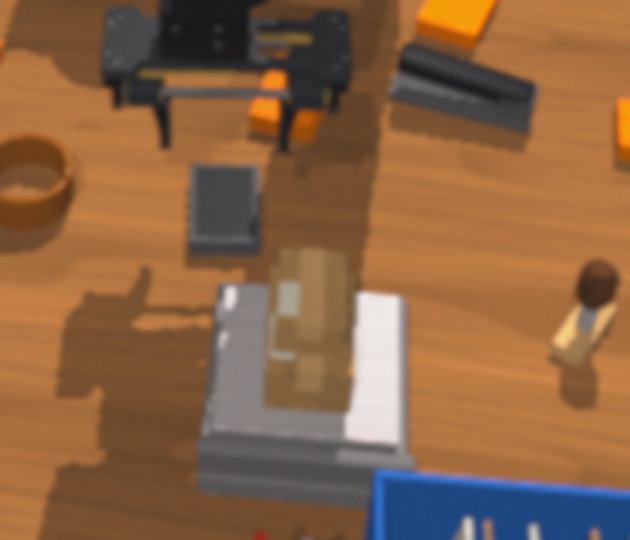

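The box is stacked square on the carton (crop 310,300), and the gripper straddles the pad's line. Descending to the pad.

Emit:
{"method": "servo_tool", "body": {"targets": [{"offset": [-0.002, 0, 0.02], "dr": [0, 0, 0]}, {"offset": [-0.002, 0, 0.04], "dr": [0, 0, 0]}, {"offset": [-0.002, 0, 0.055], "dr": [0, 0, 0]}, {"offset": [-0.002, 0, 0.068], "dr": [0, 0, 0]}, {"offset": [-0.002, 0, 0.076], "dr": [0, 0, 0]}, {"offset": [-0.002, 0, 0.081], "dr": [0, 0, 0]}, {"offset": [-0.002, 0, 0.083], "dr": [0, 0, 0]}, {"offset": [-0.002, 0, 0.084], "dr": [0, 0, 0]}, {"offset": [-0.002, 0, 0.084], "dr": [0, 0, 0]}, {"offset": [-0.002, 0, 0.084], "dr": [0, 0, 0]}]}}

```text
time_s: 16.93
position: [0.4693, 0.1099, 0.0071]
tcp_rot: [[-0.994, -0.11, 0.001], [-0.11, 0.994, 0.0], [-0.001, -0.0, -1.0]]
force: [-0.2, -0.4, -0.1]
opening: 1.001
grasp_force: 0.0
```

Emit:
{"method": "servo_tool", "body": {"targets": [{"offset": [0, 0, 0.001], "dr": [0, 0, 0]}, {"offset": [0, 0, 0.001], "dr": [0, 0, 0]}, {"offset": [0, 0, 0.001], "dr": [0, 0, 0]}, {"offset": [0, 0, 0.001], "dr": [0, 0, 0]}, {"offset": [0, 0, 0.001], "dr": [0, 0, 0]}, {"offset": [0, 0, 0.001], "dr": [0, 0, 0]}, {"offset": [0, 0, 0.001], "dr": [0, 0, 0]}, {"offset": [0, 0, 0.001], "dr": [0, 0, 0]}, {"offset": [0, 0, 0.001], "dr": [0, 0, 0]}], "gripper": 1}}

```text
time_s: 17.68
position: [0.4688, 0.11, 0.0056]
tcp_rot: [[-0.994, -0.11, 0.0], [-0.11, 0.994, 0.0], [-0.0, 0.0, -1.0]]
force: [0.3, 1.2, 2.5]
opening: 0.687
grasp_force: 30.0
```

Emit:
{"method": "servo_tool", "body": {"targets": [{"offset": [0, 0, -0.01], "dr": [0, 0, 0]}, {"offset": [0, 0, -0.03], "dr": [0, 0, 0]}, {"offset": [0, 0, -0.06], "dr": [0, 0, 0]}, {"offset": [0, 0, -0.085], "dr": [0, 0, 0]}, {"offset": [0, 0, -0.1], "dr": [0, 0, 0]}, {"offset": [0, 0, -0.1], "dr": [0, 0, 0]}, {"offset": [0, 0, -0.1], "dr": [0, 0, 0]}]}}

```text
time_s: 18.27
position: [0.4691, 0.1098, 0.1064]
tcp_rot: [[-0.994, -0.11, 0.002], [-0.11, 0.994, -0.0], [-0.002, -0.0, -1.0]]
force: [-0.4, 0.1, -1.7]
opening: 0.687
grasp_force: 30.0
```

```bash
python3 go.py .6386 -.0006 .1 186.3
```

```text
at [0.4691 0.1098 0.1064] yaw -173.7 t 18.2667 op 0.687
offset [-0.1564 -0.1284  0.0067] dr [-0.02  0.12  0.  ]
```

Emit:
{"method": "servo_tool", "body": {"targets": [{"offset": [-0.015, -0.012, 0], "dr": [0, 0, 0]}, {"offset": [-0.04, -0.032, 0], "dr": [0, 0, 1]}, {"offset": [-0.065, -0.054, 0], "dr": [0, 0, 2]}, {"offset": [-0.093, -0.076, 0], "dr": [0, 0, 3]}, {"offset": [-0.12, -0.098, 0], "dr": [0, 0, 3.8]}, {"offset": [-0.14, -0.115, 0], "dr": [0, 0, 3.8]}, {"offset": [-0.153, -0.125, 0], "dr": [0, 0, 3.8]}, {"offset": [-0.158, -0.128, 0], "dr": [0, 0, 3.8]}, {"offset": [-0.158, -0.128, 0], "dr": [0, 0, 3.8]}, {"offset": [-0.158, -0.128, 0], "dr": [0, 0, 3.8]}, {"offset": [-0.158, -0.128, 0], "dr": [0, 0, 3.8]}]}}

```text
time_s: 19.18
position: [0.6375, 0.0011, 0.1044]
tcp_rot: [[-0.999, -0.044, -0.004], [-0.044, 0.999, 0.001], [0.004, 0.001, -1.0]]
force: [-0.2, 0.1, -1.4]
opening: 0.688
grasp_force: 30.0
```

```bash
python3 go.py .640 -.0006 .0062 182.5
```

```text
at [0.6375 0.0011 0.1044] yaw -177.46 t 19.1833 op 0.688
offset [-0.0028 -0.002   0.0982] dr [ 0.06 -0.23  0.04]
```

Emit:
{"method": "servo_tool", "body": {"targets": [{"offset": [-0.001, -0.002, 0.02], "dr": [0, 0, 0]}, {"offset": [-0.001, -0.002, 0.04], "dr": [0, 0, 0]}, {"offset": [-0.001, -0.002, 0.06], "dr": [0, 0, 0]}, {"offset": [-0.001, -0.002, 0.075], "dr": [0, 0, 0]}, {"offset": [-0.001, -0.002, 0.085], "dr": [0, 0, 0]}, {"offset": [-0.001, -0.002, 0.092], "dr": [0, 0, 0]}, {"offset": [-0.001, -0.002, 0.096], "dr": [0, 0, 0]}, {"offset": [-0.001, -0.002, 0.098], "dr": [0, 0, 0]}, {"offset": [-0.001, -0.002, 0.099], "dr": [0, 0, 0]}, {"offset": [-0.001, -0.002, 0.099], "dr": [0, 0, 0]}, {"offset": [-0.001, -0.002, 0.099], "dr": [0, 0, 0]}]}}

```text
time_s: 20.1
position: [0.6415, -0.0021, 0.0073]
tcp_rot: [[-0.999, -0.044, 0.001], [-0.044, 0.999, -0.0], [-0.001, -0.0, -1.0]]
force: [0.3, 0.2, -1.9]
opening: 0.687
grasp_force: 30.0
```

Emit:
{"method": "servo_tool", "body": {"targets": [{"offset": [0.001, 0.001, 0.001], "dr": [0, 0, 0]}, {"offset": [0.001, 0.001, 0.002], "dr": [0, 0, 0]}, {"offset": [0.001, 0.001, 0.002], "dr": [0, 0, 0]}, {"offset": [0.001, 0.001, 0.002], "dr": [0, 0, 0]}]}}

```text
time_s: 20.43
position: [0.6403, -0.001, 0.0057]
tcp_rot: [[-0.999, -0.043, 0.001], [-0.043, 0.999, -0.0], [-0.001, -0.0, -1.0]]
force: [-1.3, 0.2, 5.8]
opening: 0.689
grasp_force: 30.0
```

Emit:
{"method": "servo_tool", "body": {"targets": [{"offset": [0, 0, 0], "dr": [0, 0, 0]}, {"offset": [0, 0, 0], "dr": [0, 0, 0]}, {"offset": [0, 0, 0], "dr": [0, 0, 0]}, {"offset": [0, 0, 0], "dr": [0, 0, 0]}, {"offset": [0, 0, 0], "dr": [0, 0, 0]}, {"offset": [0, 0, -0.03], "dr": [0, 0, 0]}, {"offset": [0, 0, -0.06], "dr": [0, 0, 0]}, {"offset": [0, 0, -0.1], "dr": [0, 0, 0]}, {"offset": [0, 0, -0.14], "dr": [0, 0, 0]}, {"offset": [0, 0, -0.16], "dr": [0, 0, 0]}, {"offset": [0, 0, -0.16], "dr": [0, 0, 0]}, {"offset": [0, 0, -0.16], "dr": [0, 0, 0]}], "gripper": -1}}

```text
time_s: 21.43
position: [0.6407, -0.0011, 0.1661]
tcp_rot: [[-0.999, -0.044, 0.003], [-0.044, 0.999, -0.001], [-0.003, -0.001, -1.0]]
force: [-1.4, -0.1, -0.8]
opening: 0.997
grasp_force: 0.0
```

```bash
python3 go.py .4354 -.3195 .16 90
```

```text
at [ 0.6407 -0.0011  0.1661] yaw -177.5 t 21.4333 op 0.997
offset [ 0.219  -0.3091  0.0056] dr [ 0.12  0.17 92.5 ]
```

Emit:
{"method": "servo_tool", "body": {"targets": [{"offset": [0.012, -0.017, 0], "dr": [0, 0, 0]}, {"offset": [0.032, -0.045, 0], "dr": [0, 0, 0]}, {"offset": [0.054, -0.077, 0], "dr": [0, 0, 0]}, {"offset": [0.077, -0.109, 0], "dr": [0, 0, 0]}, {"offset": [0.1, -0.141, 0], "dr": [0, 0, 0]}, {"offset": [0.122, -0.173, 0], "dr": [0, 0, 0]}, {"offset": [0.145, -0.205, 0], "dr": [0, 0, 0]}, {"offset": [0.168, -0.237, 0], "dr": [0, 0, 0]}, {"offset": [0.188, -0.265, 0], "dr": [0, 0, 0]}, {"offset": [0.205, -0.29, 0], "dr": [0, 0, 0]}, {"offset": [0.216, -0.304, 0], "dr": [0, 0, 0]}, {"offset": [0.219, -0.309, 0.01], "dr": [0, 0, 0]}, {"offset": [0.219, -0.309, 0.03], "dr": [0, 0, 0]}, {"offset": [0.219, -0.309, 0.05], "dr": [0, 0, 0]}, {"offset": [0.219, -0.309, 0.05], "dr": [0, 0, 0]}, {"offset": [0.219, -0.309, 0.05], "dr": [0, 0, 0]}]}}

```text
time_s: 22.77
position: [0.4335, -0.317, 0.1122]
tcp_rot: [[-0.999, -0.044, -0.004], [-0.044, 0.999, 0.005], [0.004, 0.005, -1.0]]
force: [0.5, -0.9, -0.3]
opening: 1.001
grasp_force: 0.0
```

```bash
python3 go.py .4354 -.3195 .045 182.5;python3 -c "
from h import *
t=cv2.resize(shot('top','t5')['color'][100:160,225:425,::-1],(780,234),interpolation=cv2.INTER_CUBIC)
im=shot('scene','s5')['color'][:,:,::-1]; cv2.imwrite('pics/s5c.png',np.vstack([t,cv2.resize(im[120:240,110:370],(780,360),interpolation=cv2.INTER_CUBIC)]))"
```

```text
at [ 0.4335 -0.317   0.1122] yaw -177.47 t 22.7667 op 1.001
offset [-0.002  -0.0029  0.0671] dr [ 0.29 -0.22  0.03]
```

View pics/s5c.png

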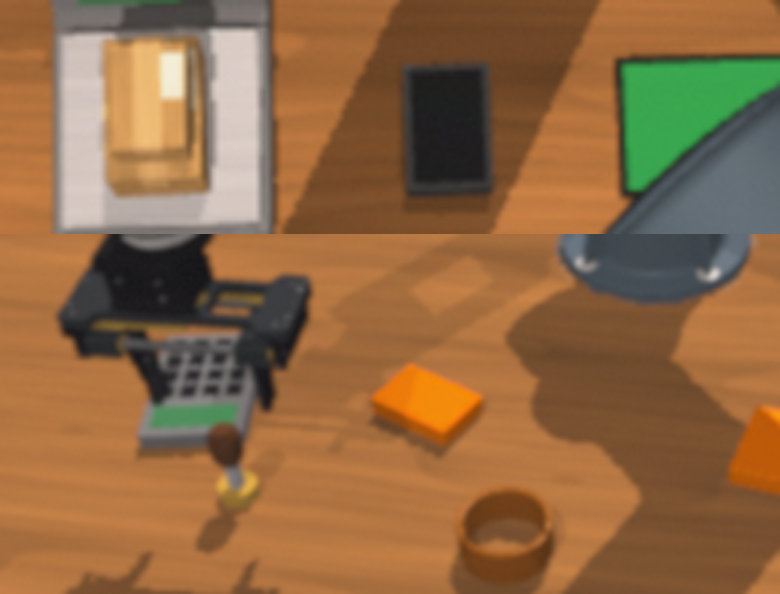

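Pad lies flat between the scale and the mat (strip 447,128), with the box on the carton (150,110). The gripper is above the stamp (230,445). Descending and gripping the knob.

Emit:
{"method": "servo_tool", "body": {"targets": [{"offset": [-0.001, -0.003, 0.015], "dr": [0.3, -0.2, 0]}, {"offset": [-0.001, -0.003, 0.03], "dr": [0.3, -0.2, 0]}, {"offset": [-0.001, -0.003, 0.045], "dr": [0.3, -0.2, 0]}, {"offset": [-0.001, -0.003, 0.057], "dr": [0.3, -0.2, 0]}, {"offset": [-0.001, -0.003, 0.064], "dr": [0.3, -0.2, 0]}, {"offset": [-0.001, -0.003, 0.067], "dr": [0.3, -0.2, 0]}, {"offset": [-0.001, -0.003, 0.068], "dr": [0.3, -0.2, 0]}, {"offset": [-0.001, -0.003, 0.068], "dr": [0.3, -0.2, 0]}, {"offset": [-0.001, -0.003, 0.068], "dr": [0.3, -0.2, 0]}]}}

```text
time_s: 23.62
position: [0.4362, -0.3226, 0.0473]
tcp_rot: [[-0.999, -0.044, 0.005], [-0.044, 0.999, -0.006], [-0.005, -0.006, -1.0]]
force: [0.3, 0.8, -0.2]
opening: 1.005
grasp_force: 0.0
```

```bash
python3 go.py .4354 -.3195 .045 182.5; python3 -c "
from h import *
c=dict(np.load('pics/t5.npz'))
for q,z in (([(403,64),(488,62),(492,193),(406,194)],.02),([(104,38),(196,34),(207,190),(112,193)],.084),([(105,38),(184,36),(188,152),(110,158)],.118)):
  P=px2w(c,np.array([225,100])+(np.array(q)+.5)/3.9-.5,z)
  print(P.mean(0).round(4),[np.linalg.norm(P[i]-P[(i+1)%4]).round(3) for i in range(4)])"
```

```text
at [ 0.4362 -0.3226  0.0473] yaw -177.49 t 23.6167 op 1.005
offset [0.0007 0.0031 0.0023] dr [-0.37  0.26  0.01]
[ 0.6373 -0.0016  0.02  ] [np.float64(0.059), np.float64(0.093), np.float64(0.059), np.float64(0.092)]
[0.6269 0.191  0.084 ] [np.float64(0.061), np.float64(0.106), np.float64(0.062), np.float64(0.105)]
[0.6285 0.1917 0.118 ] [np.float64(0.051), np.float64(0.077), np.float64(0.05), np.float64(0.079)]
```

Emit:
{"method": "servo_tool", "body": {"targets": [{"offset": [0.0005, 0.003, 0.002], "dr": [-0.3, 0.2, 0]}, {"offset": [0.0005, 0.003, 0.002], "dr": [-0.3, 0.2, 0]}, {"offset": [0.0005, 0.003, 0.002], "dr": [-0.3, 0.2, 0]}]}}

```text
time_s: 23.87
position: [0.4351, -0.3191, 0.0448]
tcp_rot: [[-0.999, -0.044, 0.0], [-0.044, 0.999, -0.0], [-0.0, -0.0, -1.0]]
force: [0.1, 0.6, -0.2]
opening: 1.001
grasp_force: 0.0
```

Emit:
{"method": "servo_tool", "body": {"targets": [{"offset": [0, 0, 0], "dr": [0, 0, 0]}, {"offset": [0, 0, 0], "dr": [0, 0, 0]}, {"offset": [0, 0, 0], "dr": [0, 0, 0]}, {"offset": [0, 0, 0], "dr": [0, 0, 0]}, {"offset": [0, 0, 0], "dr": [0, 0, 0]}, {"offset": [0, 0, 0], "dr": [0, 0, 0]}, {"offset": [0, 0, 0], "dr": [0, 0, 0]}, {"offset": [0, 0, 0], "dr": [0, 0, 0]}, {"offset": [0, 0, 0], "dr": [0, 0, 0]}, {"offset": [0, 0, 0], "dr": [0, 0, 0]}, {"offset": [0, 0, 0], "dr": [0, 0, 0]}], "gripper": 1}}

```text
time_s: 24.78
position: [0.4351, -0.3193, 0.0445]
tcp_rot: [[-0.999, -0.044, -0.0], [-0.044, 0.999, -0.0], [0.0, -0.0, -1.0]]
force: [-0.7, -0.7, 0.2]
opening: 0.33
grasp_force: 30.0
```

Emit:
{"method": "servo_tool", "body": {"targets": [{"offset": [0, 0, -0.01], "dr": [0, 0, 0]}, {"offset": [0, 0, -0.03], "dr": [0, 0, 0]}, {"offset": [0, 0, -0.06], "dr": [0, 0, 0]}, {"offset": [0, 0, -0.085], "dr": [0, 0, 0]}, {"offset": [0, 0, -0.1], "dr": [0, 0, 0]}, {"offset": [0, 0, -0.1], "dr": [0, 0, 0]}, {"offset": [0, 0, -0.1], "dr": [0, 0, 0]}]}}

```text
time_s: 25.37
position: [0.4353, -0.3194, 0.1455]
tcp_rot: [[-0.999, -0.044, 0.001], [-0.044, 0.999, -0.002], [-0.001, -0.002, -1.0]]
force: [-0.7, -0.6, -0.9]
opening: 0.332
grasp_force: 30.0
```

```bash
python3 go.py .638 -.001 .14 182.5;python3 -c "
from h import *
im=shot('scene','s6')['color'][:,:,::-1]; cv2.imwrite('pics/s6c.png',cv2.resize(im[90:240,110:310],(800,600),interpolation=cv2.INTER_CUBIC))"
```

```text
at [ 0.4353 -0.3194  0.1455] yaw -177.5 t 25.3667 op 0.332
offset [-0.2164  0.3093  0.0053] dr [-0.09  0.08 -0.  ]
```

View pics/s6c.png

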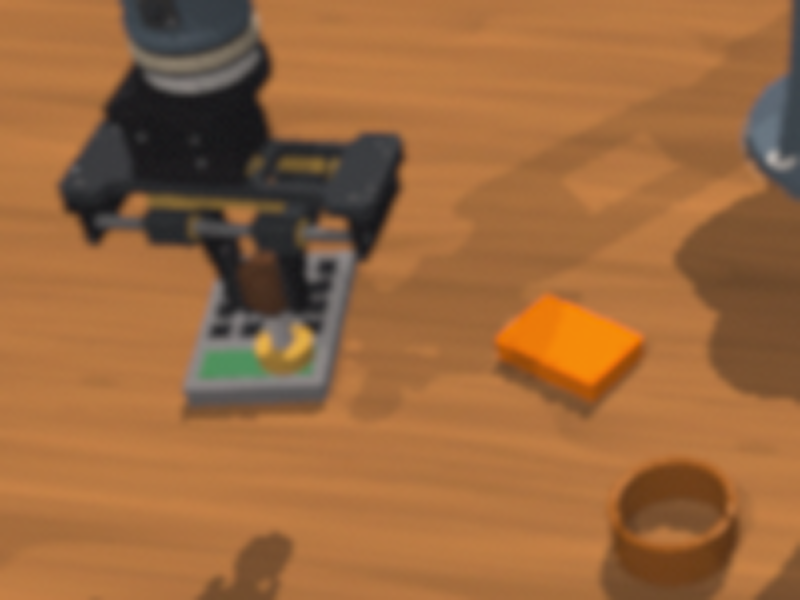

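```bash
python3 -c "
from h import *
c=dict(np.load('pics/s6.npz'));p=w2px(c,[[.4353,-.3194,.164],[.4353,-.3194,.115]]);print((p-[110,90])*4)"
```

```text
[[262.87798255 279.91469522]
 [280.07392591 338.45436309]]
```

Emit:
{"method": "servo_tool", "body": {"targets": [{"offset": [-0.01, 0.014, 0], "dr": [0, 0, 0]}, {"offset": [-0.025, 0.036, 0], "dr": [0, 0, 0]}, {"offset": [-0.045, 0.064, 0], "dr": [0, 0, 0]}, {"offset": [-0.067, 0.095, 0], "dr": [0, 0, 0]}, {"offset": [-0.088, 0.126, 0], "dr": [0, 0, 0]}, {"offset": [-0.11, 0.157, 0], "dr": [0, 0, 0]}, {"offset": [-0.132, 0.188, 0], "dr": [0, 0, 0]}, {"offset": [-0.153, 0.219, 0], "dr": [0, 0, 0]}, {"offset": [-0.174, 0.249, 0], "dr": [0, 0, 0]}, {"offset": [-0.193, 0.276, 0], "dr": [0, 0, 0]}, {"offset": [-0.207, 0.296, 0], "dr": [0, 0, 0]}, {"offset": [-0.214, 0.306, 0], "dr": [0, 0, 0]}, {"offset": [-0.216, 0.309, 0], "dr": [0, 0, 0]}, {"offset": [-0.216, 0.309, 0], "dr": [0, 0, 0]}, {"offset": [-0.216, 0.309, 0], "dr": [0, 0, 0]}, {"offset": [-0.216, 0.309, 0], "dr": [0, 0, 0]}]}}

```text
time_s: 26.75
position: [0.6363, -0.0027, 0.1441]
tcp_rot: [[-0.999, -0.042, -0.002], [-0.042, 0.999, -0.0], [0.002, -0.0, -1.0]]
force: [0.0, -0.6, -1.2]
opening: 0.335
grasp_force: 30.0
```

```bash
python3 go.py .638 -.001 .066 182.5
```

```text
at [ 0.6363 -0.0027  0.1441] yaw -177.61 t 26.75 op 0.335
offset [-0.0019  0.0017  0.078 ] dr [-0.01 -0.11 -0.11]
```

Emit:
{"method": "servo_tool", "body": {"targets": [{"offset": [-0.0005, 0.0015, 0.015], "dr": [0, 0, 0]}, {"offset": [-0.0005, 0.0015, 0.03], "dr": [0, 0, 0]}, {"offset": [-0.0005, 0.0015, 0.045], "dr": [0, 0, 0]}, {"offset": [-0.0005, 0.0015, 0.057], "dr": [0, 0, 0]}, {"offset": [-0.0005, 0.0015, 0.066], "dr": [0, 0, 0]}, {"offset": [-0.0005, 0.0015, 0.072], "dr": [0, 0, 0]}, {"offset": [-0.0005, 0.0015, 0.076], "dr": [0, 0, 0]}, {"offset": [-0.0005, 0.0015, 0.078], "dr": [0, 0, 0]}, {"offset": [-0.0005, 0.0015, 0.078], "dr": [0, 0, 0]}, {"offset": [-0.0005, 0.0015, 0.078], "dr": [0, 0, 0]}]}}

```text
time_s: 27.58
position: [0.6383, 0.0003, 0.067]
tcp_rot: [[-0.999, -0.044, 0.001], [-0.044, 0.999, -0.0], [-0.001, -0.0, -1.0]]
force: [1.0, -0.0, -1.9]
opening: 0.33
grasp_force: 30.0
```

```bash
python3 go.py .638 -.001 .0645 182.5
```

```text
at [6.383e-01 3.000e-04 6.700e-02] yaw -177.5 t 27.5833 op 0.33
offset [ 0.0003 -0.0013  0.0025] dr [-0.01  0.05 -0.  ]
```

Emit:
{"method": "servo_tool", "body": {"targets": [{"offset": [0, -0.001, 0.001], "dr": [0, 0, 0]}, {"offset": [0, -0.001, 0.002], "dr": [0, 0, 0]}, {"offset": [0, -0.001, 0.0025], "dr": [0, 0, 0]}, {"offset": [0, -0.001, 0.0025], "dr": [0, 0, 0]}, {"offset": [0, -0.001, 0.0025], "dr": [0, 0, 0]}]}}

```text
time_s: 28.0
position: [0.6382, -0.0007, 0.0645]
tcp_rot: [[-0.999, -0.044, 0.001], [-0.044, 0.999, -0.0], [-0.001, -0.0, -1.0]]
force: [-0.3, -1.0, 1.0]
opening: 0.331
grasp_force: 30.0
```

Emit:
{"method": "servo_tool", "body": {"targets": [{"offset": [0, 0, 0], "dr": [0, 0, 0]}, {"offset": [0, 0, 0], "dr": [0, 0, 0]}, {"offset": [0, 0, 0], "dr": [0, 0, 0]}, {"offset": [0, 0, 0], "dr": [0, 0, 0]}, {"offset": [0, 0, 0], "dr": [0, 0, 0]}, {"offset": [0, 0, 0], "dr": [0, 0, 0]}, {"offset": [0, 0, -0.02], "dr": [0, 0, 0]}, {"offset": [0, 0, -0.05], "dr": [0, 0, 0]}, {"offset": [0, 0, -0.09], "dr": [0, 0, 0]}, {"offset": [0, 0, -0.13], "dr": [0, 0, 0]}, {"offset": [0.02, 0, -0.15], "dr": [0, 0, 0]}, {"offset": [0.05, -0.03, -0.15], "dr": [0, 0, 0]}, {"offset": [0.08, -0.06, -0.15], "dr": [0, 0, 0]}, {"offset": [0.11, -0.09, -0.15], "dr": [0, 0, 0]}, {"offset": [0.14, -0.12, -0.15], "dr": [0, 0, 0]}, {"offset": [0.16, -0.15, -0.15], "dr": [0, 0, 0]}, {"offset": [0.17, -0.18, -0.15], "dr": [0, 0, 0]}, {"offset": [0.17, -0.2, -0.15], "dr": [0, 0, 0]}, {"offset": [0.17, -0.2, -0.15], "dr": [0, 0, 0]}, {"offset": [0.17, -0.2, -0.15], "dr": [0, 0, 0]}], "gripper": -1}}

```text
time_s: 29.67
position: [0.4766, -0.2087, 0.2141]
tcp_rot: [[-0.999, -0.041, 0.0], [-0.041, 0.999, 0.0], [-0.0, 0.0, -1.0]]
force: [0.3, 1.3, 0.0]
opening: 1.0
grasp_force: 0.0
```

```bash
python3 -c "
from h import *
t=cv2.resize(shot('top','t7')['color'][95:165,225:435,::-1],(780,260),interpolation=cv2.INTER_CUBIC)
c=shot('scene','s7');im=c['color'][:,:,::-1]; cv2.imwrite('pics/s7c.png',np.vstack([t,cv2.resize(im[220:330,170:430],(780,330),interpolation=cv2.INTER_CUBIC)]))
p=w2px(c,[[.638,-.001,.083],[.638,-.001,.034]]);print((p-[170,220])*3+[0,260])
c=dict(np.load('pics/t7.npz'));p=w2px(c,[[.638,-.001,.083],[.638,-.001,.034]]);print((p-[225,95])*3.714)"
```

```text
[[345.93764536 374.14863687]
 [350.26698974 414.09947269]]
[[425.10576779 112.86114429]
 [423.96864251 132.67687307]]
```

View pics/s7c.png

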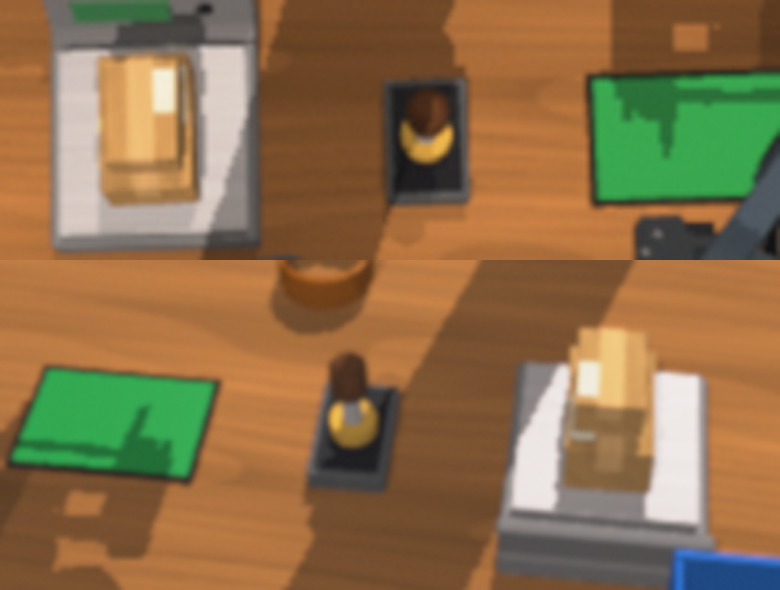

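The stamp stands upright in the middle of the pad (427,130). The cartons are stacked square on the platform (150,120), and the pad is midway between scale and mat. Everything has been let go, so I'm handing in.

```bash
python3 -c "
from h import *
print(ticket.hand_in())"
```

```text
the job is handed in; nothing more can be done
None
```

The job is handed in at about 30 s of robot time: in the last pictures the cartons are stacked square on the scale, the pad lies midway to the mat with the date stamp upright on it, and everything has been let go; the oblong stamp and tape roll were never touched, though the hand-in returned no verdict.

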